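# Melon tower from the chopping board

## Robot

A 6-joint arm with a two-finger parallel gripper is mounted at the origin on the work surface. World frame = base frame: x ahead of the robot, y to its left, z up, the work surface at z = 0. Lengths are in mm, angles in rad, forces in N, time in s.
With the tool pointing down it reaches from about 350 to 775 mm from the base axis. Payload 7.3 kg.
Tool frame: the origin (TCP) lies at the centre of the arm's flange, where the gripper is bolted on; the fingertips stand 178 mm ahead of it and the grasp point (between the pads) lies 159 mm ahead of it; z points along the fingers, y is the direction in which the jaws open and shut (so a half turn about z gives the same grasp; the last joint's range is limited). The gripper opens to 92 mm and grips with 3 to 60 N. Pads are 19 mm wide; open, the fingers measure 130 mm over their backs; the gripper's body (75 mm by 190 mm) begins 47 mm behind the grasp point.
Start: joints at [1.187, 0.342, 1.524, -0, 1.275, -0.146], TCP at [123.649, 510.234, 404.741] pointing down, gripper open.
Joint ranges: [-2.53, 2.53], [-0.77, 2.02], [0.04, 2.7], [-1, 4.14], [0.28, 2.66], [-3.11, 3.11]. Speed limits (rad/s): [2.57, 2.57, 3.14, 3.14, 3.14, 3.14].

## Interface

Orientations are given as [roll, pitch, yaw] about the fixed x, y, z axes, in that order (R = Rz(yaw) Ry(pitch) Rx(roll)).
In Python, from plant import get_obs, capture, close_job gives the robot as it stands. The module is installed in compiled form; this text tells all that it offers.
- The arm moves only by the shell command python3 -m pendant 'ROWS'. ROWS is JSON, a list of rows, each a list of 3 entries, a list of its own where there are three numbers: the shift along the tool's x, y, z in m, then the turn, a rotation vector about the tool's x, y, z in rad, then the finger opening in m, from 0 to 0.0918. In form: [[[tx, ty, tz], [wx, wy, wz], fingers], ...]. A call has 1 to 10 rows; each row is the pose to reach, as a shift and turn from the pose commanded when the call began, along the tool's axes at that moment; what a row does not reach only later rows make up. A row lasts 1/12 s, in which the tool goes at most 41.7 mm and 7.16 degrees, less where a joint would pass 70% of its speed; a pose out of reach is approached as far as the arm can. A call with a gripper value outside its range is refused whole. The fingers move at their own pace and stop on an object; the grip force is fixed at half the most. Time passes only in rows, so rows that repeat a pose let the fingers close. It gives the time, the measured TCP pose, the force and the opening at its end, in the units of the state.
- get_obs(): the state, without advancing time (a new reading comes with each control period).
- capture(name): name is "scene" or "top" or "wrist"; returns a dict with "color" (400x640x3 uint8, red, green, blue), "mtx" (3x3 intrinsics, pixels), "dist" ([k1, k2, p1, p2, k3] as OpenCV has them; the pictures are not rectified), "rvec" (rotation vector, rad) and "tvec" (3), from world to camera coordinates, as OpenCV has them. Camera axes: x right, y down, z forward; pixel columns grow to the right and rows downward; lengths in mm; the calibration is good to about 2 mm. A picture is of the moment at which its call begins. There is no depth.
- close_job(): hands the job in, once; it reports no verdict.
The state is a dict: "time": time; "joint_positions": joint angles; "dq": joint speeds; "tau": joint torques, N m; "tool_pos": TCP position; "tcp_rot": TCP orientation; "contact_force": force on the tool from outside, world axes, zero at the start; "moment": the same for the moment, N m; "grip_width": finger opening in mm.
Only numpy, scipy, OpenCV 4.12 (cv2) and the standard library are available. Lean on these libraries where they do the work, as an engineer would, in place of code of your own. Each camera call takes 0.05 s, during which the arm holds its last target. There are 200 camera calls.

## Task

Build a melon tower for serving: slide the large round of melon, without picking it up, off the chopping board onto the middle of the flat plate, then lay the middle-sized round flat on its centre and the small round flat on the centre of that. Lay the rounds down gently, do not drop or press them hard, and leave the half slice, cups and spoon where they are.

Things in the scene. Friction and masses are not known exactly. Their poses are not given: they have to be found in the camera images.
- large_round: large round slice of watermelon, a flat disc 110 mm across and 20 mm thick, about 180 g (varies), lying flat on the chopping board at the start; too wide to grip. Origin: centre of its underside, z axis up.
- middle_round: middle round, same melon, a flat disc 62 mm across and 16 mm thick, about 50 g, lying flat on one of the two side boards (left or right varies). Origin: centre of its underside, z axis up.
- small_round: small round, same melon, a flat disc 44 mm across and 14 mm thick, about 25 g, lying flat on the other side board. Origin: centre of its underside, z axis up.
- plate: flat white round plate without a rim, 180 mm across, top 12 mm above the table, fixed, beside the chopping board (left or right of it varies), about 6 mm from the board's long edge. Origin: centre of its underside, on the table.
- board: wooden chopping board, fixed, 220 mm (its x) by 190 mm (its y), top 16 mm above the table, so 4 mm above the plate's top. The plate lies off its +y or its -y edge, nothing in between. Origin: centre of its underside, on the table.
- side_board_left: small square wooden board at the robot's left (+y), 110 x 110 mm, 8 mm high, fixed, carrying the middle or the small round. Origin: centre of its underside.
- side_board_right: the same at the robot's right (-y), carrying the other of the two rounds.
- half_slice: half slice of the same melon, D-shaped, 62 x 31 mm and 16 mm thick, loose on the chopping board's far (+x) edge; not wanted in the tower. Origin: middle of its straight side, at its underside; it extends to +x of its own frame.
- clear_cup_left: clear plastic cup, 84 mm across, 100 mm high, loose, beyond the left side board. Origin: centre of its underside.
- clear_cup_right: the same beyond the right side board.
- white_cup: white cup, 80 mm across, 110 mm high, loose, standing beyond the chopping board and plate. Origin: centre of its underside.
- spoon: spoon about 0.2 m long lying loose on the table near the robot at its left. Origin: centre of its underside.
Mind the look-alikes: they are no part of the job. What is shaped like the small_round but blue or purple is not meant. Leave any green look-alike of the large_round alone.

How it is judged (in metres and radians):
On the way, in this order (a step that is already met when the one before it is completed fails the run):
1. the large round lies flat and still in the middle of the plate (horizontal distance between large_round and plate below 0.015 m and z of large_round in the frame of plate between 0.009 and 0.015 m and linear speed of large_round below 0.02 m/s and angular speed of large_round below 0.3 rad/s and angle between large_round's own z axis and vertical below 0.09 rad), for 0.2 s.
2. the middle round lies flat and still on the centre of the large round, itself still in the middle of the plate (all of step 1 and horizontal distance between middle_round and large_round below 0.01 m and z of middle_round in the frame of large_round between 0.017 and 0.023 m and linear speed of middle_round below 0.02 m/s and angular speed of middle_round below 0.3 rad/s and angle between middle_round's own z axis and vertical below 0.09 rad), for 0.2 s.
At the end, for the whole second after the job is handed in: The large round lies flat on the plate, its centre within 15 mm of the plate's; the middle round lies flat on it, centred within 10 mm; the small round lies flat on the middle round, centred within 10 mm; all released and at rest (all of step 2 and horizontal distance between small_round and middle_round below 0.01 m and z of small_round in the frame of middle_round between 0.013 and 0.019 m and linear speed of small_round below 0.02 m/s and angular speed of small_round below 0.3 rad/s and angle between small_round's own z axis and vertical below 0.09 rad); the robot touches nothing.
It fails at once if the large round picked up (more than 25 mm above the board's top) or tipped up by more than about 30 degrees (height (world z) of large_round above 0.041 m or angle between large_round's own z axis and vertical above 0.55 rad).
It fails at once if a round dropped onto the one below from more than about 15 mm (arriving faster than 0.5 m/s), or pressed onto it with over 20 N ((horizontal distance between middle_round and large_round below 0.04 m and z of middle_round in the frame of large_round below 0.035 m and linear speed of middle_round above 0.5 m/s) or (horizontal distance between small_round and middle_round below 0.03 m and z of small_round in the frame of middle_round below 0.031 m and linear speed of small_round above 0.5 m/s) or contact force between middle_round and large_round above 20 N or contact force between small_round and middle_round above 20 N).
It fails at once if the half slice, a cup or the spoon moved by more than 30 mm (distance of any of half_slice, clear_cup_left, clear_cup_right, white_cup, spoon from where it was at the start of the episode above 0.03 m).
It also fails if it takes over 70 s, if anything falls off the work surface, if the arm or the gripper's body presses on something with over 40 N, if the wrist force passes 120 N, or if a joint passes its speed limit or range.

## Working session

There is one attempt and no reset: what is moved stays moved. The work goes in short steps, Python scripts to look and compute and a shell command to move; the robot and the scene stay as the last step left them, time stands still between calls to the robot, and variables do not carry over. Pictures are saved under pics/ and viewed, about 8 in all and at most 12, crops included, and the job is handed in when it is done.

```bash
mkdir -p pics; cat > h.py <<'E'
import numpy as np, cv2
from plant import get_obs, capture
def snap(name, fn, scale=1, crop=None):
    c=capture(name); im=cv2.cvtColor(c["color"],cv2.COLOR_RGB2BGR)
    cv2.imwrite('pics/raw_'+fn,im)
    np.savez('pics/'+fn+'.npz',**{k:np.array(v) for k,v in c.items()})
    if crop: x0,y0,x1,y1=crop; im=im[y0:y1,x0:x1]
    cv2.imwrite('pics/'+fn,cv2.resize(im,None,fx=scale,fy=scale,interpolation=cv2.INTER_CUBIC))
    return c
def load(fn): return dict(np.load('pics/'+fn+'.npz'))
def p2w(c,uv,z):
    p=cv2.undistortPoints(np.array(uv,float).reshape(-1,1,2),c["mtx"],c["dist"]).reshape(-1,2)
    R=cv2.Rodrigues(np.array(c["rvec"],float))[0]; t=np.array(c["tvec"],float).ravel()
    o=-R.T@t; d=np.c_[p,np.ones(len(p))]@R
    return o+d*((z-o[2])/d[:,2])[:,None]
def w2p(c,P): return cv2.projectPoints(np.array(P,float).reshape(-1,3),c["rvec"],c["tvec"],c["mtx"],c["dist"])[0].reshape(-1,2)
E
python3 -c "
from h import *
c=snap('top','t1.png',1.25); print(c['mtx'],c['tvec'],c['rvec']); snap('scene','s1.png',1.25)
o=get_obs(); print(o['time'],o['tool_pos'],o['tcp_rot'],o['grip_width'],o['contact_force'])"
```

```text
[[422.32658384   0.         316.56617726]
 [  0.         422.32658384 192.57315795]
 [  0.           0.           1.        ]] [ -25.207426    556.66796224 1120.90385726] [ 2.13833822 -2.11512821  0.23469283]
0.1 [123.59600591 510.12202463 404.15321181] [-3.14028769e+00 -2.01090901e-04  2.90379688e+00] 92.21158493633679 [-0.50638145 -0.52518667 -0.7500815 ]
```

View pics/t1.png

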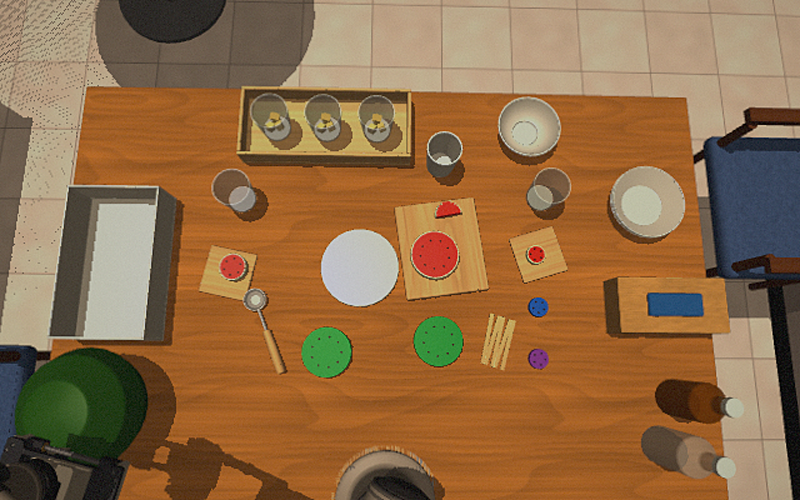

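View pics/s1.png

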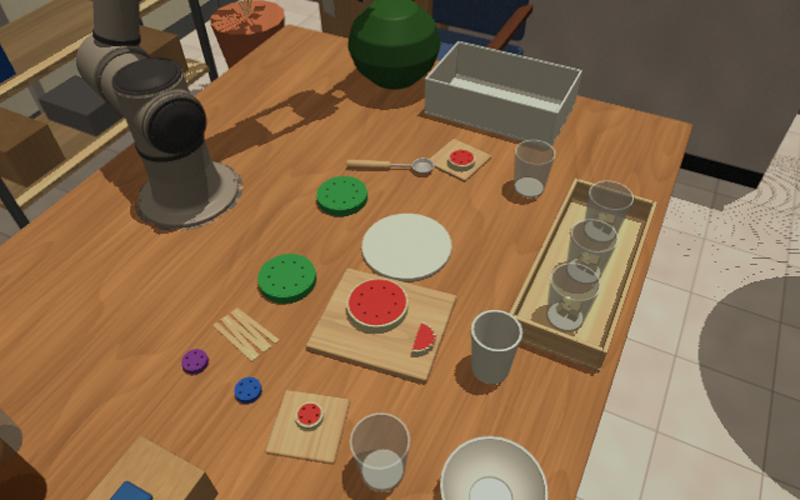

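The top view (1.25× scale) shows the plate at (360,267), left (+y) of the board. The large round is at (435,254), the middle round at (233,266) on the left and the small one at (536,254) on the right. The half slice is at (447,210) and the spoon bowl at (255,299). The scene view agrees.

```bash
cat > m.py <<'E'
from h import *
def red(im):
    h=cv2.cvtColor(im,cv2.COLOR_RGB2HSV)
    return (((h[...,0]<8)|(h[...,0]>172))&(h[...,1]>140)&(h[...,2]>90)).astype(np.uint8)
def blob(mask,uv,r=None):
    mask=cv2.morphologyEx(mask,cv2.MORPH_CLOSE,np.ones((7,7)))
    cs,_=cv2.findContours(mask,cv2.RETR_EXTERNAL,cv2.CHAIN_APPROX_NONE)
    cs=[k for k in cs if len(k)>8]
    k=min(cs,key=lambda k:np.linalg.norm(cv2.minEnclosingCircle(k)[0]-np.array(uv)))
    return cv2.convexHull(k).reshape(-1,2)
def circ(c,k,z):
    w=p2w(c,k,z); (x,y),r=cv2.minEnclosingCircle(w[:,:2].astype(np.float32))
    e=cv2.fitEllipse(w[:,:2].astype(np.float32))
    return np.round([e[0][0],e[0][1],e[1][0],e[1][1],x,y,2*r],1)
E
python3 -c "
from m import *
s=1.25
for fn,U in (('t1.png',dict(L=(435,254,36),M=(233,266,24),S=(536,254,22),P=(360,267,12))),('s1.png',dict(L=(377,302,36),M=(461,158,24),S=(308,413,22),P=(407,245,12)))):
    c=load(fn); im=c['color']; h=cv2.cvtColor(im,cv2.COLOR_RGB2HSV)
    wh=((h[...,1]<60)&(h[...,2]>150)).astype(np.uint8)
    for n,(u,v,z) in U.items(): print(fn,n,circ(c,blob(wh if n=='P' else red(im),(u/s,v/s)),z))
c=load('t1.png')
for n,q,z in (('board corners',[(396,208),(472,198),(487,290),(406,300)],16),('half',[(436,217),(461,213),(447,202)],32),('lb',[(210,246),(257,254),(248,300),(200,291)],8),('rb',[(510,237),(553,228),(567,270),(524,282)],8),('spoon',[(255,299),(283,372)],5),('white cup base',[(445,165)],0),('cups',[(243,200),(541,198)],0)):
    print(n,p2w(c,np.array(q)/s,z).round(0)[:,:2].tolist())
"
```

```text
t1.png L [ 532.2 -107.2  102.2  102.7  532.2 -107.1  103.3]
t1.png M [499.8 349.5  52.5  53.7 499.7 349.4  54.1]
t1.png S [ 537.4 -342.5   35.6   36.6  537.4 -342.8   37.1]
t1.png P [503.9  62.9 176.4 176.7 503.7  62.9 177.5]
s1.png L [ 532.5 -106.7  100.7  102.3  533.  -106.1  102.7]
s1.png M [501.  348.9  51.6  53.8 501.4 349.   54.1]
s1.png S [ 537.7 -341.    35.5   36.1  537.8 -340.9   36.6]
s1.png P [506.   61.8 176.6 177.1 506.1  61.9 177.6]
board corners [[643.0, -20.0], [670.0, -199.0], [453.0, -229.0], [429.0, -44.0]]
half [[619.0, -112.0], [629.0, -170.0], [655.0, -138.0]]
lb [[548.0, 407.0], [531.0, 298.0], [425.0, 312.0], [445.0, 422.0]]
rb [[579.0, -287.0], [602.0, -390.0], [503.0, -418.0], [474.0, -316.0]]
spoon [[428.0, 298.0], [268.0, 226.0]]
white cup base [[756.0, -138.0]]
cups [[661.0, 341.0], [677.0, -367.0]]
```

```bash
cat > go.py <<'E'
# from the measured pose: shift (m, tool axes) and turn to reach world x,y,z(TCP mm),yaw, tool down
import sys
from h import *
from scipy.spatial.transform import Rotation as Ro
def go(x,y,z,yaw):
    o=get_obs(); R=Ro.from_euler('xyz',o['tcp_rot'])
    G=Ro.from_euler('xyz',[np.pi,0,yaw])
    d=R.inv().apply(np.array([x,y,z])-o['tool_pos'])
    print('t',o['time'],'pos',np.round(o['tool_pos'],1),'rot',np.round(o['tcp_rot'],3),'F',np.round(o['contact_force'],1),'w',round(o['grip_width'],1))
    print('shift m',np.round(d/1000,4),'turn',np.round((R.inv()*G).as_rotvec(),4),'len',np.linalg.norm(d).round(1))
if __name__=='__main__': go(*map(float,sys.argv[1:]))
E
python3 go.py 440 190 404.7 1.731
```

```text
t 0.1 pos [123.6 510.1 404.2] rot [-3.14  -0.     2.904] F [-0.5 -0.5 -0.8] w 92.2
shift m [-3.829e-01 -2.366e-01 -3.000e-04] turn [-1.3000e-03  6.0000e-04  1.1728e+00] len 450.1
```

```bash
python3 -m pendant '[[[-0.383,-0.237,0],[0,0,1.173],0.06],[[-0.383,-0.237,0],[0,0,1.173],0.06],[[-0.383,-0.237,0],[0,0,1.173],0.06],[[-0.383,-0.237,0],[0,0,1.173],0.06],[[-0.383,-0.237,0],[0,0,1.173],0.06],[[-0.383,-0.237,0],[0,0,1.173],0.06],[[-0.383,-0.237,0],[0,0,1.173],0.06],[[-0.383,-0.237,0],[0,0,1.173],0.06],[[-0.383,-0.237,0],[0,0,1.173],0.06],[[-0.383,-0.237,0],[0,0,1.173],0.06]]'; python3 go.py 544.3 -181 300 1.731
```

```text
time: 0.93
tool_pos: [417.3, 211.8, 404.6]
tcp_rot: [-3.141, -0.0, 1.724]
contact_force: [1.2, 0.8, 0.0]
grip_width: 60.0
t 0.9333 pos [417.3 211.8 404.6] rot [-3.141 -0.     1.724] F [1.2 0.8 0. ] w 60.0
shift m [-0.4077  0.0655  0.1045] turn [-0.0002 -0.0002 -0.0069] len 425.9
```

```bash
python3 -m pendant '[[[-0.408,0.065,0.05],[0,0,-0.007],0.06],[[-0.408,0.065,0.05],[0,0,-0.007],0.06],[[-0.408,0.065,0.05],[0,0,-0.007],0.06],[[-0.408,0.065,0.05],[0,0,-0.007],0.06],[[-0.408,0.065,0.05],[0,0,-0.007],0.06],[[-0.408,0.065,0.05],[0,0,-0.007],0.06],[[-0.408,0.065,0.05],[0,0,-0.007],0.06],[[-0.408,0.065,0.05],[0,0,-0.007],0.06],[[-0.408,0.065,0.05],[0,0,-0.007],0.06],[[-0.408,0.065,0.05],[0,0,-0.007],0.06]]'; python3 -m pendant '[[[0,0,0],[0,0,0],0.06],[[0,0,0],[0,0,0],0.06]]'; python3 go.py 544.3 -181 198 1.731
```

```text
time: 1.77
tool_pos: [545.6, -180.9, 354.0]
tcp_rot: [-3.141, -0.001, 1.737]
contact_force: [0.4, 0.3, 0.2]
grip_width: 60.1
time: 1.93
tool_pos: [545.5, -180.8, 353.3]
tcp_rot: [-3.14, -0.001, 1.734]
contact_force: [-1.0, 1.5, -0.3]
grip_width: 59.9
t 1.9333 pos [ 545.5 -180.8  353.3] rot [-3.140e+00 -1.000e-03  1.734e+00] F [-1.   1.5 -0.3] w 59.9
shift m [-0.0003 -0.0009  0.1553] turn [-0.0018 -0.0014  0.0033] len 155.3
```

```bash
python3 -c "
from h import *
c=snap('wrist','w1.png',1.0)"
```

```text
(no output)
```

View pics/w1.png

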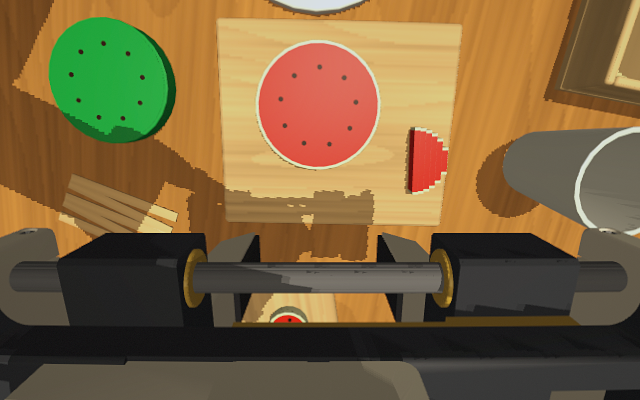

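The wrist view shows the large round at (318,104), centred between the fingers, with the half slice clear to the right at (425,160). Next is lowering to 20 mm and then the push.

```bash
python3 -m pendant '[[[0,0,0.04],[0,0,0],0.06],[[0,0,0.08],[0,0,0],0.06],[[0,0,0.12],[0,0,0],0.06],[[0,0,0.14],[0,0,0],0.06],[[0,0,0.15],[0,0,0],0.06],[[0,0,0.155],[0,0,0],0.06],[[0,0,0.155],[0,0,0],0.06]]' && python3 go.py 513.9 7.5 198 1.731
```

```text
time: 2.57
tool_pos: [545.7, -177.9, 199.9]
tcp_rot: [-3.142, -0.0, 1.739]
contact_force: [0.7, 0.8, 0.2]
grip_width: 60.0
t 2.5667 pos [ 545.7 -177.9  199.9] rot [-3.142 -0.     1.739] F [0.7 0.8 0.2] w 60.0
shift m [ 0.1881 -0.0003  0.0019] turn [-0.     -0.0002  0.008 ] len 188.1
```

```bash
python3 -m pendant '[[[0.01,0,0],[0,0,0],0.06],[[0.02,0,0],[0,0,0],0.06],[[0.03,0,0],[0,0,0],0.06],[[0.04,0,0],[0,0,0],0.06],[[0.05,0,0],[0,0,0],0.06],[[0.06,0,0],[0,0,0],0.06],[[0.07,0,0],[0,0,0],0.06],[[0.08,0,0],[0,0,0],0.06],[[0.09,0,0],[0,0,0],0.06],[[0.1,0,0],[0,0,0],0.06]]' && python3 go.py 513.9 7.5 198 1.731;  python3 -c "
from m import *
c=snap('scene','s2.png'); print(circ(c,blob(red(c['color']),w2p(c,[515,-5,36])[0]),36))"
```

```text
time: 3.4
tool_pos: [528.7, -79.2, 199.7]
tcp_rot: [3.142, 0.0, 1.738]
contact_force: [0.6, -2.3, 3.1]
grip_width: 60.2
t 3.4 pos [528.7 -79.2 199.7] rot [3.142 0.    1.738] F [ 0.6 -2.3  3.1] w 60.2
shift m [ 0.0879 -0.0002  0.0017] turn [0.0001 0.     0.0068] len 87.9
[517.2 -40.9  72.1  80.4 516.8 -41.6  77.7]
```

```bash
python3 -m pendant '[[[0.01,0,0],[0,0,0],0.06],[[0.02,0,0],[0,0,0],0.06],[[0.03,0,0],[0,0,0],0.06],[[0.04,0,0],[0,0,0],0.06],[[0.05,0,0],[0,0,0],0.06],[[0.06,0,0],[0,0,0],0.06],[[0.07,0,0],[0,0,0],0.06],[[0.078,0,0],[0,0,0],0.06],[[0.083,0,0],[0,0,0],0.06],[[0.083,0,0],[0,0,0],0.06]]' && python3 go.py 513.9 7.5 198 1.731;  python3 -c "
from m import *
snap('scene','s3.png',2,(200,130,480,300))"
```

```text
time: 4.28
tool_pos: [514.9, 2.9, 199.7]
tcp_rot: [-3.141, -0.0, 1.739]
contact_force: [-0.1, 0.1, 0.4]
grip_width: 59.9
t 4.2833 pos [514.9   2.9 199.7] rot [-3.141 -0.     1.739] F [-0.1  0.1  0.4] w 59.9
shift m [ 0.0047 -0.0002  0.0017] turn [-0.0001 -0.0004  0.008 ] len 5.1
```

View pics/s3.png

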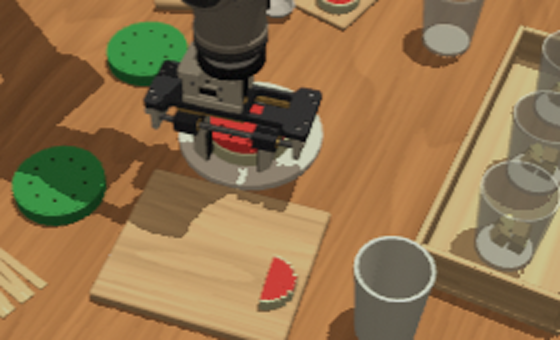

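The large round is on the plate, between the fingers; it hides the rest. I'll back off, rise and measure it.

```bash
python3 -m pendant '[[[-0.02,0,0],[0,0,0],0.06],[[-0.04,0,0],[0,0,0],0.06],[[-0.06,0,-0.03],[0,0,0],0.06],[[-0.06,0,-0.07],[0,0,0],0.06],[[-0.06,0,-0.11],[0,0,0],0.06],[[-0.06,0,-0.14],[0,0,0],0.09],[[-0.06,0,-0.14],[0,0,0],0.09],[[-0.06,0,-0.14],[0,0,0],0.09]]';  python3 -c "
from m import *
for n in ('wrist','scene','top'):
    c=snap(n,n+'4.png'); im=c['color'];h=cv2.cvtColor(im,cv2.COLOR_RGB2HSV)
    k=blob(red(im),w2p(c,[505,60,32])[0]); print(n,'L',circ(c,k,32))
    wh=((h[...,1]<60)&(h[...,2]>130)).astype(np.uint8)
    k=blob(wh,w2p(c,[505,62,12])[0]); print(n,'P',circ(c,k,12))
"; python3 go.py 500.5 349.2 340 3.1416
```

```text
time: 5.0
tool_pos: [525.3, -58.0, 341.6]
tcp_rot: [3.137, 0.002, 1.737]
contact_force: [-0.1, 0.0, -1.3]
grip_width: 75.3
wrist L [505.7  57.6 102.6 103.9 505.6  57.7 104.3]
wrist P [505.1  63.  177.4 177.9 505.3  62.8 178.2]
scene L [506.1  56.7 100.3 101.2 506.3  56.9 101.8]
scene P [506.2  61.1 177.4 177.8 506.2  61.1 178.6]
top L [507.6  63.9  86.8  99.7 505.9  59.1 102.2]
top P [504.4  67.5 166.4 175.2 504.   63.2 176.7]
t 5.15 pos [524.7 -57.5 338.3] rot [-3.139e+00 -1.000e-03  1.738e+00] F [ 0.4  0.2 -0.5] w 87.1
shift m [ 0.4051  0.0437 -0.0013] turn [-1.2000e-03 -2.8000e-03 -1.4041e+00] len 407.4
```

The large round is at (506,57) and the plate at (505,62). The 5 mm offset is within tolerance, so I go on to the middle round.

```bash
python3 -m pendant '[[[0.405,0.044,0],[0,0,-1.404],0.0918],[[0.405,0.044,0],[0,0,-1.404],0.0918],[[0.405,0.044,0],[0,0,-1.404],0.0918],[[0.405,0.044,0],[0,0,-1.404],0.0918],[[0.405,0.044,0],[0,0,-1.404],0.0918],[[0.405,0.044,0],[0,0,-1.404],0.0918],[[0.405,0.044,0],[0,0,-1.404],0.0918],[[0.405,0.044,0],[0,0,-1.404],0.0918],[[0.405,0.044,0],[0,0,-1.404],0.0918],[[0.405,0.044,0],[0,0,-1.404],0.0918]]'; python3 -m pendant '[[[0,0,0],[0,0,0],0.0918],[[0,0,0],[0,0,0],0.0918],[[0,0,0],[0,0,0],0.0918]]'; python3 go.py 500.5 349.2 189 3.1416; python3 -c "
from m import *
c=snap('wrist','w5.png'); print(circ(c,blob(red(c['color']),w2p(c,[500,349,24])[0]),24))"
```

```text
time: 5.98
tool_pos: [500.1, 352.2, 337.6]
tcp_rot: [-3.14, -0.003, 2.995]
contact_force: [1.4, -0.3, 0.2]
grip_width: 92.0
time: 6.23
tool_pos: [501.0, 348.7, 338.1]
tcp_rot: [-3.139, -0.002, 2.987]
contact_force: [-0.3, -1.5, -1.3]
grip_width: 91.5
t 6.2333 pos [501.  348.7 338.1] rot [-3.139e+00 -2.000e-03  2.987e+00] F [-0.3 -1.5 -1.3] w 91.5
shift m [0.0002 0.0007 0.1491] turn [-0.002  -0.0025 -0.155 ] len 149.1
[500.8 349.6  55.   55.4 500.9 349.5  55.6]
```

View pics/w5.png

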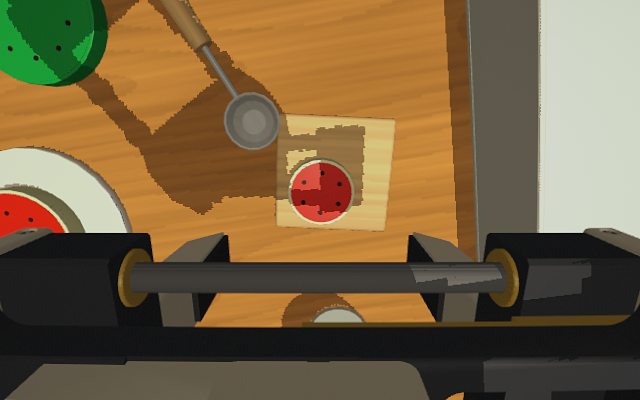

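The wrist view has the middle round at (321,191), agreeing at (500.8,349.6). The spoon bowl at (252,121) is clear of the jaws. The grey tray is near the gripper body on the +y side, so I check that clearance.

```bash
python3 -c "
from m import *
print(p2w(load('w5.png'),[(470,100),(478,200)],0).round(0), p2w(load('t1.png'),np.array([(183,195),(165,338)])/1.25,0).round(0))"; python3 go.py 500.8 349.6 189 3.1416
```

```text
[[441. 499.   0.]
 [538. 503.   0.]] [[672. 483.   0.]
 [339. 495.   0.]]
t 6.2833 pos [501.3 348.2 338.6] rot [-3.140e+00 -2.000e-03  2.986e+00] F [-0.7  0.2  1.4] w 91.7
shift m [0.0004 0.0016 0.1496] turn [-0.0016 -0.0019 -0.156 ] len 149.6
```

```bash
python3 -m pendant '[[[0,0.001,0.04],[0,0,-0.1],0.0918],[[0,0.001,0.08],[0,0,-0.155],0.0918],[[0,0.001,0.11],[0,0,-0.155],0.0918],[[0,0.001,0.13],[0,0,-0.155],0.0918],[[0,0.001,0.142],[0,0,-0.155],0.0918],[[0,0.001,0.149],[0,0,-0.155],0.0918],[[0,0.001,0.149],[0,0,-0.155],0.0918],[[0,0.001,0.149],[0,0,-0.155],0.0918]]'; python3 go.py 500.8 349.6 189 3.1416
```

```text
time: 6.95
tool_pos: [501.9, 349.9, 191.7]
tcp_rot: [3.141, 0.001, -3.141]
contact_force: [0.3, 0.3, -0.7]
grip_width: 91.6
t 6.95 pos [501.9 349.9 191.7] rot [ 3.141e+00  1.000e-03 -3.141e+00] F [ 0.3  0.3 -0.7] w 91.6
shift m [ 0.0011 -0.0003  0.0027] turn [0.0008 0.0014 0.0001] len 3.0
```

```bash
python3 -m pendant '[[[0,0,0.002],[0,0,0],0.0918],[[0,0,0.002],[0,0,0],0.075],[[0,0,0.002],[0,0,0],0.065],[[0,0,0.002],[0,0,0],0.06],[[0,0,0.002],[0,0,0],0.055],[[0,0,0.002],[0,0,0],0.055],[[0,0,0.002],[0,0,0],0.055],[[0,0,0.002],[0,0,0],0.055]]'; python3 go.py 505.8 57.3 240 3.1416
```

```text
time: 7.62
tool_pos: [501.3, 350.3, 189.0]
tcp_rot: [3.141, 0.0, -3.14]
contact_force: [-1.0, 1.3, 1.8]
grip_width: 61.3
t 7.6167 pos [501.3 350.3 189. ] rot [ 3.141  0.    -3.14 ] F [-1.   1.3  1.8] w 61.3
shift m [-0.0041 -0.293  -0.0511] turn [0.0003 0.0003 0.0013] len 297.4
```

```bash
python3 -m pendant '[[[0,0,-0.01],[0,0,0],0.055],[[0,0,-0.03],[0,0,0],0.055],[[0,0,-0.06],[0,0,0],0.055],[[-0.001,-0.03,-0.08],[0,0,0],0.055],[[-0.002,-0.07,-0.08],[0,0,0],0.055],[[-0.003,-0.11,-0.08],[0,0,0],0.055],[[-0.004,-0.15,-0.08],[0,0,0],0.055],[[-0.004,-0.19,-0.08],[0,0,0],0.055],[[-0.004,-0.23,-0.08],[0,0,0],0.055],[[-0.004,-0.265,-0.08],[0,0,0],0.055]]'; python3 -m pendant '[[[0,-0.018,0],[0,0,0],0.055],[[0,-0.028,0],[0,0,0],0.055],[[0,-0.028,0],[0,0,0],0.055],[[0,-0.028,0],[0,0,0],0.055]]'; python3 go.py 505.8 57.3 214 3.1416;python3 -c "
from m import *
snap('wrist','w6.png'); snap('scene','s6.png',2,(230,110,480,300))"
```

```text
time: 8.45
tool_pos: [505.2, 83.0, 269.4]
tcp_rot: [-3.141, 0.001, -3.141]
contact_force: [0.3, -0.6, -0.7]
grip_width: 61.3
time: 8.78
tool_pos: [505.7, 57.5, 269.0]
tcp_rot: [3.141, 0.0, -3.141]
contact_force: [0.5, 0.4, -0.2]
grip_width: 61.1
t 8.7833 pos [505.7  57.5 269. ] rot [ 3.141  0.    -3.141] F [ 0.5  0.4 -0.2] w 61.1
shift m [-0.     -0.0003  0.055 ] turn [0.0005 0.0004 0.0004] len 55.0
```

View pics/s6.png

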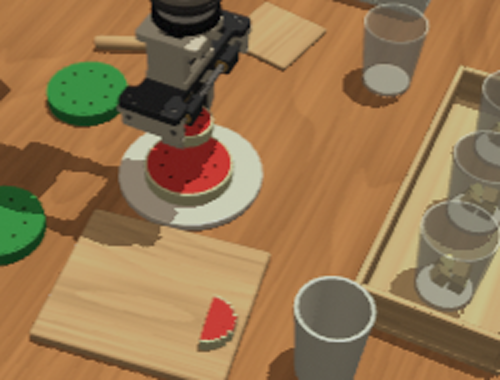

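The middle round is held flat above the large one. I lower it gently.

```bash
python3 -m pendant '[[[0,0,0.02],[0,0,0],0.055],[[0,0,0.035],[0,0,0],0.055],[[0,0,0.045],[0,0,0],0.055],[[0,0,0.05],[0,0,0],0.055],[[0,0,0.053],[0,0,0],0.055],[[0,0,0.053],[0,0,0],0.055],[[0,0,0.053],[0,0,0],0.055]]'; python3 -m pendant '[[[0,0,0.001],[0,0,0],0.055],[[0,0,0.001],[0,0,0],0.055]]';  python3 -m pendant '[[[0,0,0.001],[0,0,0],0.055],[[0,0,0.001],[0,0,0],0.055]]'
```

```text
time: 9.47
tool_pos: [505.9, 57.5, 216.1]
tcp_rot: [3.142, 0.001, -3.14]
contact_force: [-0.2, -0.1, -1.5]
grip_width: 61.3
time: 9.63
tool_pos: [505.8, 57.2, 215.2]
tcp_rot: [3.142, 0.001, -3.14]
contact_force: [0.3, 0.0, -0.2]
grip_width: 61.2
time: 9.8
tool_pos: [505.7, 57.2, 213.9]
tcp_rot: [3.142, 0.0, -3.141]
contact_force: [-0.2, 0.7, -1.2]
grip_width: 61.5
```

```bash
python3 -m pendant '[[[0,0,0],[0,0,0],0.063],[[0,0,0],[0,0,0],0.068],[[0,0,0],[0,0,0],0.076],[[0,0,0],[0,0,0],0.082],[[0,0,0],[0,0,0],0.082],[[0,0,-0.01],[0,0,0],0.082],[[0,0,-0.04],[0,0,0],0.082],[[0,0,-0.08],[0,0,0],0.082],[[0,0,-0.12],[0,0,0],0.082],[[0,0,-0.126],[0,0,0],0.082]]'; python3 -m pendant '[[[0.02,-0.04,0],[0,0,0],0.082],[[0.03,-0.08,0],[0,0,0],0.082],[[0.03,-0.12,0],[0,0,0],0.082],[[0.03,-0.12,0],[0,0,0],0.082]]'; python3 -c "
from m import *
for n in ('wrist','scene','top'):
    c=snap(n,n+'7.png',1,None); r=red(c['color'])
    for q,z in (([505.8,57.3,48],48),):
        u=w2p(c,q)[0].astype(int); print(n,u)
c=load('wrist7.png'); 
u=w2p(c,[505.8,57.3,48])[0].astype(int); x0=max(0,u[0]-130);y0=max(0,u[1]-100)
c2=load('scene7.png');v=w2p(c2,[505.8,57.3,48])[0].astype(int)
a=cv2.resize(c['color'][y0:y0+200,x0:x0+260],(520,400)); b=cv2.resize(c2['color'][v[1]-50:v[1]+50,v[0]-35:v[0]+35],(280,400))
print(x0,y0,v,a.shape); cv2.imwrite('pics/c7.png',np.hstack([a,b])[...,::-1])
"
```

```text
time: 10.63
tool_pos: [506.9, 57.3, 347.0]
tcp_rot: [-3.141, 0.012, -3.14]
contact_force: [2.8, 0.5, 0.2]
grip_width: 81.8
time: 10.97
tool_pos: [475.3, -68.1, 340.5]
tcp_rot: [-3.139, 0.002, 3.138]
contact_force: [0.6, -0.2, 0.7]
grip_width: 82.1
wrist [463 230]
scene [323 186]
top [288 210]
333 130 [323 186] (400, 520, 3)
```

View pics/c7.png

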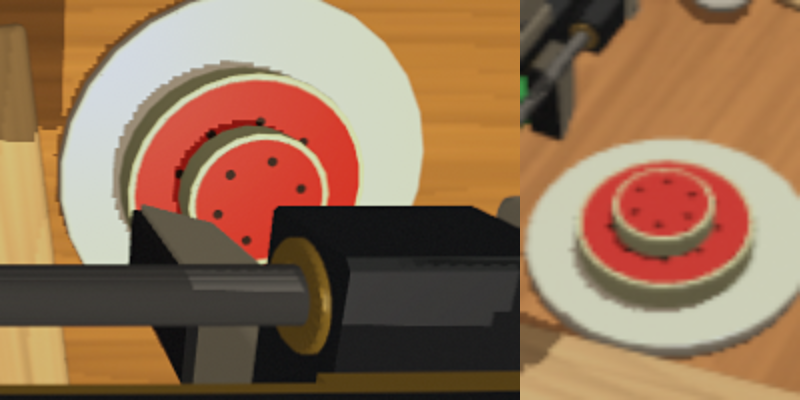

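The crop shows the middle round flat and roughly centred on the large one. I measure both centres from the separate red areas, then move on to the small round.

```bash
cat >> m.py <<'E'
def comp(c,P):
    n,l=cv2.connectedComponents(red(c['color']),connectivity=4)
    u=w2p(c,P)[0].astype(int); w=l[u[1]-4:u[1]+5,u[0]-4:u[0]+5]; w=w[w>0]
    k=(l==np.bincount(w).argmax()).astype(np.uint8)
    return cv2.convexHull(np.argwhere(k)[:,::-1].astype(np.int32)).reshape(-1,2)
E
python3 -c "
from m import *
for n in ('scene','top'):
    c=load(n+'7.png')
    print(n,'M',circ(c,comp(c,[505.8,57.3,48]),48),'L',circ(c,comp(c,[505.8-43,57.3,32]),32))
"; python3 go.py 537.5 -341.7 340 3.1416
```

```text
scene M [513.2  43.2  98.5  99.7 513.2  43.2 100. ] L [506.1  56.9 100.4 101.6 506.   57.  101.9]
top M [504.6  56.8  51.   55.2 504.5  55.6  54.7] L [505.3  57.6 101.1 102.1 505.3  58.8 103.2]
t 11.1167 pos [475.7 -63.  339.9] rot [3.141 0.    3.141] F [ 0.3  0.4 -0.3] w 82.1
shift m [-6.200e-02 -2.787e-01 -2.000e-04] turn [ 0.0005  0.0002 -0.0006] len 285.5
```

```bash
python3 -m pendant '[[[-0.062,-0.279,0],[0,0,0],0.08],[[-0.062,-0.279,0],[0,0,0],0.08],[[-0.062,-0.279,0],[0,0,0],0.08],[[-0.062,-0.279,0],[0,0,0],0.08],[[-0.062,-0.279,0],[0,0,0],0.08],[[-0.062,-0.279,0],[0,0,0],0.08],[[-0.062,-0.279,0],[0,0,0],0.08],[[-0.062,-0.279,0],[0,0,0],0.08],[[-0.062,-0.279,0],[0,0,0],0.08],[[-0.062,-0.279,0],[0,0,0],0.08]]'; python3 -c "
from m import *
c=snap('wrist','w8.png'); print(circ(c,blob(red(c['color']),w2p(c,[537,-341,22])[0]),22))"; python3 go.py 537.5 -341.7 189 3.1416
```

```text
time: 11.95
tool_pos: [538.8, -340.0, 339.1]
tcp_rot: [3.14, -0.001, -3.139]
contact_force: [-0.2, 0.8, -0.5]
grip_width: 80.2
[ 538.2 -342.    37.    37.4  538.1 -342.1   37.6]
t 12.0 pos [ 538.7 -339.7  339.5] rot [ 3.140e+00 -1.000e-03 -3.138e+00] F [-0.7  0.5  0.4] w 79.8
shift m [ 0.0011 -0.0022  0.1505] turn [ 0.0013 -0.0007  0.0034] len 150.5
```

View pics/w8.png

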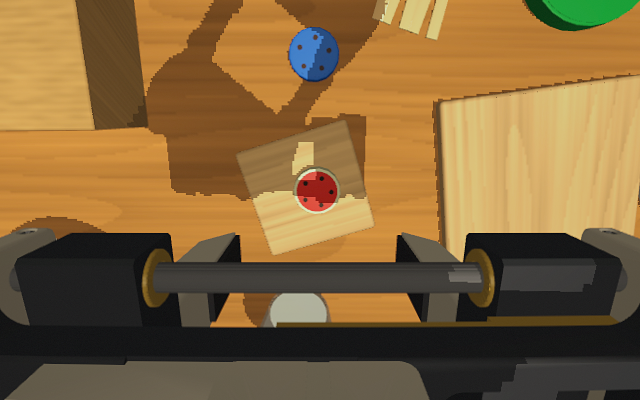

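The wrist view has the small round at (317,190), measured at (538.2,-342). The blue look-alike is well off at (313,54), and the jaws are clear. I go down and grip.

```bash
python3 -m pendant '[[[0,-0.002,0.04],[0,0,0],0.08],[[0,-0.002,0.08],[0,0,0],0.08],[[0,-0.002,0.11],[0,0,0],0.08],[[0,-0.002,0.13],[0,0,0],0.08],[[0,-0.002,0.142],[0,0,0],0.08],[[0,-0.002,0.149],[0,0,0],0.08],[[0,-0.002,0.149],[0,0,0],0.08],[[0,-0.002,0.149],[0,0,0],0.08]]'; python3 go.py 538.2 -342 189 3.1416
```

```text
time: 12.67
tool_pos: [538.7, -343.4, 192.0]
tcp_rot: [-3.141, 0.001, -3.14]
contact_force: [1.2, -0.2, 0.5]
grip_width: 80.3
t 12.6667 pos [ 538.7 -343.4  192. ] rot [-3.141e+00  1.000e-03 -3.140e+00] F [ 1.2 -0.2  0.5] w 80.3
shift m [0.0005 0.0014 0.003 ] turn [-0.001   0.0015  0.002 ] len 3.3
```

```bash
python3 -m pendant '[[[0,0.001,0.002],[0,0,0],0.08],[[0,0.001,0.002],[0,0,0],0.07],[[0,0.001,0.002],[0,0,0],0.06],[[0,0.001,0.002],[0,0,0],0.05],[[0,0.001,0.002],[0,0,0],0.045],[[0,0.001,0.002],[0,0,0],0.038],[[0,0.001,0.002],[0,0,0],0.038],[[0,0.001,0.002],[0,0,0],0.038],[[0,0.001,0.002],[0,0,0],0.038]]'; python3 go.py 505.5 57 290 3.1416
```

```text
time: 13.42
tool_pos: [538.1, -342.8, 188.8]
tcp_rot: [3.142, 0.0, -3.14]
contact_force: [-0.4, 0.7, 0.5]
grip_width: 43.0
t 13.4167 pos [ 538.1 -342.8  188.8] rot [ 3.142  0.    -3.14 ] F [-0.4  0.7  0.5] w 43.0
shift m [ 0.0322  0.3998 -0.1012] turn [0.0001 0.0001 0.0012] len 413.7
```

```bash
python3 -m pendant '[[[0,0,-0.01],[0,0,0],0.038],[[0,0,-0.03],[0,0,0],0.038],[[0,0,-0.065],[0,0,0],0.038],[[0,0,-0.1],[0,0,0],0.038],[[0.003,0.035,-0.1],[0,0,0],0.038],[[0.006,0.075,-0.1],[0,0,0],0.038],[[0.009,0.115,-0.1],[0,0,0],0.038],[[0.012,0.155,-0.1],[0,0,0],0.038],[[0.015,0.195,-0.1],[0,0,0],0.038],[[0.018,0.235,-0.1],[0,0,0],0.038]]'; python3 -m pendant '[[[0.003,0.04,0],[0,0,0],0.038],[[0.006,0.08,0],[0,0,0],0.038],[[0.009,0.115,0],[0,0,0],0.038],[[0.012,0.145,0],[0,0,0],0.038],[[0.014,0.16,0],[0,0,0],0.038],[[0.014,0.165,0],[0,0,0],0.038],[[0.014,0.165,0],[0,0,0],0.038],[[0.014,0.165,0],[0,0,0],0.038],[[0.014,0.165,0],[0,0,0],0.038]]'; python3 go.py 505.5 57 229 3.1416;  python3 -c "
from m import *
c=snap('scene','s9.png',3,(240,90,420,250)); u=w2p(c,[505.5,57,48])"
```

```text
time: 14.25
tool_pos: [519.3, -106.0, 289.6]
tcp_rot: [-3.141, 0.001, -3.141]
contact_force: [0.1, 0.2, 0.1]
grip_width: 43.1
time: 15.0
tool_pos: [506.0, 56.1, 288.9]
tcp_rot: [-3.141, 0.001, 3.142]
contact_force: [-0.8, -0.5, -1.1]
grip_width: 43.0
t 15.0 pos [506.   56.1 288.9] rot [-3.141e+00  1.000e-03  3.142e+00] F [-0.8 -0.5 -1.1] w 43.0
shift m [0.0005 0.0009 0.0599] turn [-0.0002  0.0005 -0.0001] len 59.9
```

View pics/s9.png

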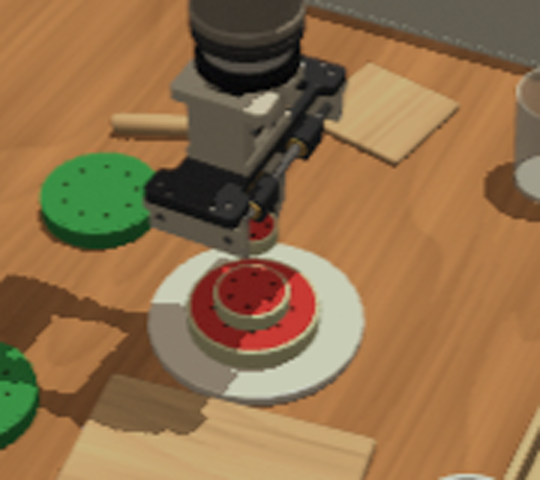

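The small round is held flat over the tower. I lower it to about 1 mm above the top.

```bash
python3 -m pendant '[[[0,0.001,0.02],[0,0,0],0.038],[[0,0.001,0.035],[0,0,0],0.038],[[0,0.001,0.045],[0,0,0],0.038],[[0,0.001,0.053],[0,0,0],0.038],[[0,0.001,0.056],[0,0,0],0.038],[[0,0.001,0.057],[0,0,0],0.038],[[0,0.001,0.057],[0,0,0],0.038],[[0,0.001,0.057],[0,0,0],0.038]]';  python3 -m pendant '[[[0,0,0.001],[0,0,0],0.038],[[0,0,0.001],[0,0,0],0.038],[[0,0,0.001],[0,0,0],0.038]]'
```

```text
time: 15.72
tool_pos: [505.9, 58.1, 232.3]
tcp_rot: [3.142, 0.001, -3.141]
contact_force: [-0.2, -0.4, -0.3]
grip_width: 42.6
time: 15.97
tool_pos: [505.7, 58.3, 231.0]
tcp_rot: [3.142, 0.001, -3.14]
contact_force: [0.2, 0.3, -0.3]
grip_width: 42.4
```

```bash
python3 -m pendant '[[[0,-0.0005,0.001],[0,0,0],0.038],[[0,-0.0005,0.001],[0,0,0],0.038],[[0,-0.0005,0.001],[0,0,0],0.038]]'; python3 -m pendant '[[[0,0,0],[0,0,0],0.045],[[0,0,0],[0,0,0],0.05],[[0,0,0],[0,0,0],0.058],[[0,0,0],[0,0,0],0.068],[[0,0,0],[0,0,0],0.068],[[0,0,-0.01],[0,0,0],0.068],[[0,0,-0.04],[0,0,0],0.068],[[0,0,-0.08],[0,0,0],0.068],[[0,0,-0.12],[0,0,0],0.068],[[0,0,-0.12],[0,0,0],0.068]]'; python3 -m pendant '[[[0.02,-0.04,0],[0,0,0],0.068],[[0.03,-0.08,0],[0,0,0],0.068],[[0.03,-0.12,0],[0,0,0],0.068],[[0.03,-0.16,0],[0,0,0],0.068],[[0.03,-0.16,0],[0,0,0],0.068],[[0.03,-0.16,0],[0,0,0],0.068]]'; python3 -c "
from m import *
for n in ('top','scene'):
    c=snap(n,n+'10.png')
    for t,P in (('S',[505,57,62]),('M',[505-26,57,48]),('L',[505-43,57,32])):
        try: print(n,t,circ(c,comp(c,P),P[2]))
        except Exception as e: print(n,t,e)
a=load('top10.png');b=load('scene10.png'); u=w2p(a,[505,57,48])[0].astype(int); v=w2p(b,[505,57,48])[0].astype(int)
f=lambda c,u:cv2.resize(c['color'][u[1]-50:u[1]+50,u[0]-50:u[0]+50],(400,400),interpolation=cv2.INTER_CUBIC)
cv2.imwrite('pics/c10.png',np.hstack([f(a,u),f(b,v)])[...,::-1])
"
```

```text
time: 16.22
tool_pos: [505.6, 57.7, 229.7]
tcp_rot: [3.142, -0.0, -3.14]
contact_force: [0.0, 0.8, -0.1]
grip_width: 42.9
time: 17.05
tool_pos: [507.1, 57.8, 357.9]
tcp_rot: [-3.141, 0.014, -3.14]
contact_force: [1.1, -0.1, 0.2]
grip_width: 68.2
time: 17.55
tool_pos: [475.6, -104.2, 350.2]
tcp_rot: [-3.141, 0.001, 3.138]
contact_force: [-0.7, 0.3, -0.4]
grip_width: 67.9
top S [505.   56.2  35.6  36.6 504.8  56.1  37. ]
top M [504.4  55.7  53.3  54.  504.3  55.6  54.5]
top L [505.1  57.1 101.8 102.6 505.1  57.2 103.3]
scene S [505.7  56.8  33.9  36.3 506.3  57.4  36.5]
scene M [513.2  43.1  98.5  99.4 513.2  43.2 100. ]
scene L [506.   56.8 100.4 101.3 506.   57.  101.9]
```

View pics/c10.png

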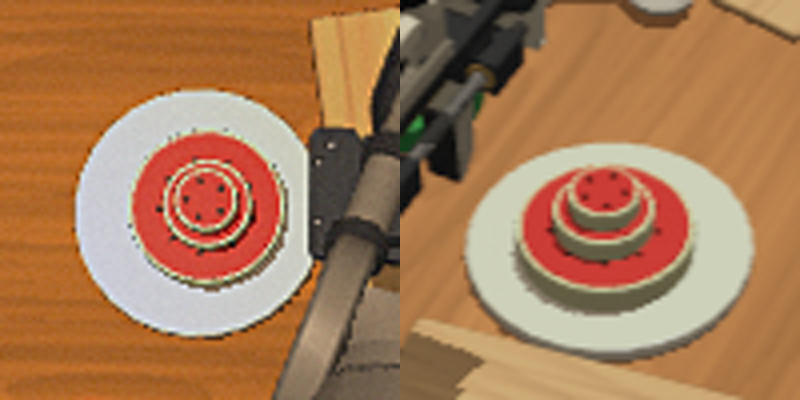

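The crops show all three rounds flat and concentric (top-view crop centre near (205,200)), with the gripper clear. I hand in.

```bash
python3 -c "
from plant import close_job; print(close_job())"
```

```text
the job is handed in; nothing more can be done
None
```

The melon tower is built and I handed the job in at about 17.7 s. No verdict is reported, so what follows rests on my own checks.

I slid the large round off the board onto the plate with two open fingertips. I then gripped the middle round and the small round in turn and released each about 1 mm above the one below.

| Check (last top view unless noted) | Offset | Limit |
|---|---|---|
| Large round from plate centre | about 5–6 mm | 15 mm |
| Middle round from large round | about 1.5 mm | 10 mm |
| Small round from middle round | about 1 mm | 10 mm |

- **Plate:** its centre comes from pictures taken before the rounds were stacked.
- **Forces and release:** measured forces stayed within a few newtons at every reading. All rounds looked flat, and the gripper was open and clear of everything.
- **Disagreement:** the scene camera's number for the middle round was off at (513, 43) mm. The likely cause is that its red area merged with the large round's. The other readings and the picture itself agree with the top view.
- **Not measured at the end:** I did not re-measure the half slice, cups or spoon. The arm stayed clear of them, and the half slice and white cup looked undisturbed in the mid-run views.

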